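Clear the parts cleaner's lid and hold it half open

TASK

A brass filter bowl has been left standing on the lid of the blue parts cleaner. First move it into the black drip tray, set down gently, still standing mouth down, and let go of it. Then lift the cleaner's lid, which has a red handle, and hold it open at 50 degrees so that a colleague can reach in for the parts: the lid springs shut by itself, so finish while still holding it there, and leave the spray can, jar and wrench where they are.

Things in the scene. Friction and masses are not known exactly. Their poses are not given: they have to be found in the camera images.
- cleaner: Bench-top parts cleaner, blue open-topped housing fixed to the bench, 200 (x) by 240 (y) by 110 mm high; origin at the centre of its underside on the bench. Its front with the black panel faces its own -x, towards the robot; its yaw varies by up to 0.2 rad.
- lid (a joint): Hinge of the cleaner's flat aluminium lid (200 by 240 by 10 mm, about 0.6 kg, underside 110 mm above the bench), in rad: 0 closed and level, grows as the front edge rises, stop at 1.3; 50 degrees = 0.873. Weight and a spring always push it shut; lifting and holding it at the handle takes 3 to 8 N upward. The bowl stands on it at the start.
- lid_hinge (a point): On the lid's hinge axis, at the middle of the cleaner's far upper edge, 100 mm along the cleaner's +x from its centre, 110 mm above the bench. The axis runs along the cleaner's y. The point turns with the lid.
- lid_handle (a point): Middle of the lid's red handle: a round bar 12 mm thick along the cleaner's y, in the plane of the lid, 50 mm (axis) beyond its front edge, on two end arms 108 mm apart; clear below. 250 mm from the hinge axis; 115.5 mm above the bench when shut, about 305 mm at 50 degrees. Pinch it from above, a finger before and behind; it may turn in the fingers as the lid rises.
- bowl_mid (a point): Centre of the loose brass filter bowl: a plain round cup 56 mm in outer diameter and 80 mm high, wall 4 mm, about 0.25 kg, mouth down with its closed flat end up; the point is on its axis, 40 mm above its lower edge, z along the axis. Starts standing on the lid (lid top 120.5 mm above the bench).
- tray: Black square drip tray fixed to the bench, 170 by 170 mm outside, rim 22 mm high, walls and floor 5 mm thick; origin at the centre of its underside on the bench. Beside the cleaner, left or right.
- assortment: Orange compartment box of small parts, fixed, 170 by 170 by 35 mm; origin at the centre of its underside. On the other side of the cleaner from the tray. Not needed.
- spray: Red spray can, 58 mm in diameter, 150 mm high, loose, standing on the bench; origin at the centre of its underside. Leave alone.
- jar: White jar with a yellow cap, 68 mm in diameter, 90 mm high, loose, standing on the bench; origin at the centre of its underside. Leave alone.
- wrench: Yellow-painted wrench 160 mm long lying loose on the bench between the robot and the cleaner; origin under its middle, x along it. Leave alone.
Not all that is in view belongs to the job. Leave any pink look-alike of the part that bears bowl_mid alone. Of the things that look like the tray, the larger one is meant.

How it is judged:
By the outcome, as a careful person would: the job done as asked, in the order asked, and still so for the second after the job is handed in, while the arm keeps its last pose, push and grip.
It also fails if it takes over 51 s, if anything falls off the work surface, if the arm or the gripper's body presses on something with over 40 N, if the wrist force passes 120 N, or if a joint passes its speed limit or range.

ROBOT

A 6-joint arm with a two-finger parallel gripper is mounted at the origin on the work surface. World frame = base frame: x ahead of the robot, y to its left, z up, the work surface at z = 0. Lengths are in m, angles in rad, forces in N, time in s.
With the tool pointing down it reaches from about 0.325 to 0.85 m from the base axis. Payload 15.5 kg.
Tool frame: the origin (TCP) lies at the very end of the fingers, on their centre line; the grasp point (between the pads) lies 19 mm behind it; z points along the fingers, y is the line along which they close (so a half turn about z gives the same grasp; the last joint's range is limited). The gripper opens to 91 mm and grips with 3 to 60 N. Pads are 32 mm wide; open, the fingers measure 118 mm over their backs; the gripper's body (76 mm by 178 mm) begins 60 mm behind the grasp point.
Start: joints at [1.073, 0.494, 1.345, -0, 1.302, -0.096], TCP at [0.244, 0.575, 0.214] pointing down, gripper open.
Joint ranges: [-2.91, 2.91], [-0.82, 2.16], [0.22, 2.67], [-1.22, 4.37], [0.12, 2.79], [-3.08, 3.08]. Speed limits (rad/s): [1.89, 1.89, 2.57, 3.01, 3.01, 3.01].

INTERFACE

Orientations are given as a rotation vector (axis times angle).
In Python, from cell import env gives the robot as it stands.
- The arm moves only by the shell command python3 -m jog 'ROWS' [OPENING]. ROWS is JSON, a list of rows, each a list of 4 numbers: the shift along the tool's x, y, z in units of 50 mm (1.0 is 50 mm), then the turn about the tool's z in units of 5 degrees (1.0 is 5 degrees). A call has 1 to 10 rows; each row is the pose to reach, as a shift and turn from the pose commanded when the call began, along the tool's axes at that moment; what a row does not reach only later rows make up. A row lasts 1/10 s, in which the tool goes at most 50 mm and 8.59 degrees, less where a joint would pass 70% of its speed; a pose out of reach is approached as far as the arm can. A call with a gripper value outside its range is refused whole. OPENING is the closure, from -1 (fully open) to 1 (shut), set as the call begins (- or left out, the last holds). The fingers move at their own pace and stop on an object; the grip force is fixed at half the most. Time passes only in rows, so rows that repeat a pose let the fingers close. It gives the time, the measured TCP pose, the force, the opening and the grip force at its end, in the units of the state.
- env.read_state(): the state, without advancing time (a new reading comes with each control period).
- env.capture(name): name is "scene" or "top" or "wrist"; returns a dict with "image" (420x560x3 uint8, blue, green, red), "camera_matrix" (3x3 intrinsics, pixels), "xyz" and "attitude" of the camera in the world. Camera axes: x right, y down, z forward; pixel columns grow to the right and rows downward; lengths in m; the calibration is good to about 2 mm. A picture is of the moment at which its call begins. There is no depth.
- env.job_done(): hands the job in; it is judged then, once.
Trained networks look in a picture, given as the dict that the camera call returned (one of the last four; its "shot" number tells which), for a name from the list of things; names that differ only in an ending like _2 or _b are one class to them, and where a whole thing is asked for, a point or a joint stands for the part that bears it (a point fixed in the world has none). Each returns a list of dicts, best first, with "p" (0 to 1); they miss things now and then, are a little off and sometimes report something else, mostly with a low value. They report only what shows in the picture. A call takes as long as a camera call. They do not tell look-alikes from the thing itself.
- env.recognise(thing, picture): "xyz" ([x, y, z] in m, in world coordinates, good to about 4 mm: the middle of the surface that is visible of it).
- env.silhouettes(thing, picture): "mask" (420x560 bool, what is visible of it).
The state is a dict: "time": time; "qpos": joint angles; "joint_vel": joint speeds; "joint_torque": joint torques, N m; "eef_pos": TCP position; "tool_rot": TCP orientation; "force": force on the tool from outside, world axes, zero at the start; "wrist_torque": the same for the moment, N m; "opening": finger opening in m; "finger_force": force on a finger pad.
Only numpy, scipy, OpenCV 4.12 (cv2) and the standard library are available. Lean on these libraries where they do the work, as an engineer would, in place of code of your own. Each camera call takes 0.05 s, during which the arm holds its last target. There are 200 camera calls.

## Working session

There is one attempt and no reset: what is moved stays moved. The work goes in short steps, Python scripts to look and compute and a shell command to move; the robot and the scene stay as the last step left them, time stands still between calls to the robot, and variables do not carry over. Pictures are saved under pics/ and viewed, at most 10 in all, crops included, and the job is handed in when it is done.

```bash
mkdir -p pics; ls; cat > h.py <<'E'
import numpy as np, cv2
from cell import env
from scipy.spatial.transform import Rotation as R
def rot(a):
    a=np.array(a,float)
    return a if a.shape==(3,3) else (R.from_rotvec(a).as_matrix() if a.size==3 else R.from_quat(a).as_matrix())
def proj(c,P):
    p=rot(c["attitude"]).T@(np.array(P,float)-c["xyz"]); u=np.array(c["camera_matrix"])@p; return u[:2]/u[2]
def ray(c,uv,z):
    d=rot(c["attitude"])@np.linalg.solve(np.array(c["camera_matrix"]),[uv[0],uv[1],1.]); o=np.array(c["xyz"]); return o+d*(z-o[2])/d[2]
E
python3 - <<'E'
from h import *
s=env.read_state(); print({k:np.round(v,3) for k,v in s.items()})
ims=[]
for n in ("top","scene"):
    c=env.capture(n); cv2.imwrite(f"pics/{n}0.png",c["image"]); print(n,np.round(c["xyz"],3),c["attitude"])
    for t in ("cleaner","lid","lid_handle","bowl_mid","tray","assortment","spray","jar","wrench"):
        for d in env.recognise(t,c)[:3]: print(t,np.round(d["xyz"],3),round(d["p"],2),np.round(proj(c,d["xyz"])))
E
```

```text
pics
{'time': np.float64(0.0), 'qpos': array([ 1.073,  0.494,  1.346,  0.   ,  1.303, -0.095]), 'joint_vel': array([-0.001, -0.001, -0.002, -0.   ,  0.001, -0.   ]), 'joint_torque': array([ 0.0000e+00, -8.7883e+01, -3.8184e+01,  7.1000e-02,  5.4000e-02,
       -0.0000e+00]), 'eef_pos': array([0.244, 0.575, 0.213]), 'tool_rot': array([-6.270e-01, -3.078e+00,  2.000e-03]), 'force': array([-0.694,  0.485, -0.089]), 'wrist_torque': array([-0.017,  0.041, -0.04 ]), 'finger_force': np.float64(0.0), 'opening': np.float64(0.091)}
top [0.452 0.093 1.192] [-2.10090246  2.15887845 -0.1576813 ]
cleaner [ 0.618 -0.016  0.12 ] 0.61 [326. 213.]
lid [ 0.623 -0.022  0.118] 0.64 [328. 211.]
lid_handle [ 0.622 -0.019  0.119] 0.66 [327. 212.]
bowl_mid [0.652 0.006 0.203] 0.6 [320. 195.]
bowl_mid [0.813 0.054 0.077] 0.56 [298. 150.]
bowl_mid [ 0.487 -0.355  0.002] 0.47 [440. 260.]
tray [0.466 0.371 0.007] 0.91 [193. 274.]
tray [0.525 0.587 0.002] 0.84 [121. 256.]
assortment [ 0.489 -0.356  0.006] 0.88 [441. 260.]
spray [ 0.687 -0.299  0.134] 0.95 [431. 184.]
jar [0.68  0.318 0.087] 0.63 [206. 197.]
jar [ 0.623 -0.018  0.119] 0.16 [327. 212.]
wrench [0.42  0.043 0.004] 0.61 [305. 287.]
scene [ 1.034 -0.471  1.16 ] [-2.41870325 -0.8256482   0.24222777]
cleaner [ 0.663 -0.047  0.118] 0.81 [253. 256.]
cleaner [0.467 0.362 0.006] 0.52 [286. 151.]
lid [ 0.639 -0.037  0.118] 0.6 [248. 248.]
lid_handle [ 0.635 -0.037  0.122] 0.58 [247. 246.]
bowl_mid [0.83  0.04  0.079] 0.75 [326. 275.]
tray [0.468 0.359 0.004] 0.58 [286. 152.]
tray [0.524 0.585 0.005] 0.56 [338. 120.]
assortment [ 0.492 -0.356  0.005] 0.82 [125. 326.]
spray [ 0.707 -0.321  0.142] 0.57 [189. 350.]
jar [0.695 0.306 0.062] 0.6 [338. 186.]
wrench [0.411 0.04  0.008] 0.68 [206. 206.]
```

View pics/top0.png

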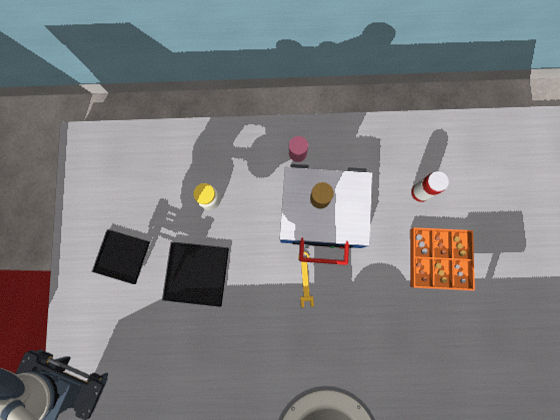

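View pics/scene0.png

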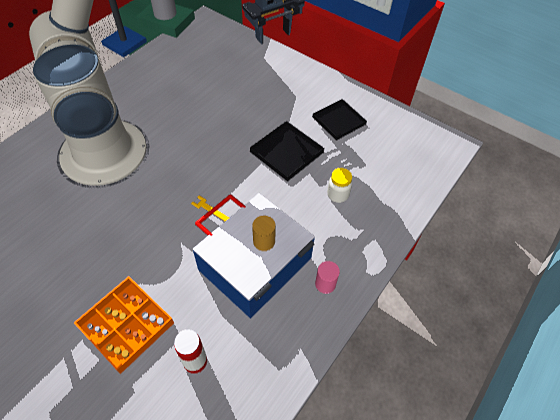

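Top view: the candidate bowls are brass at (321,195), standing on the lid, and pink at (298,149), behind the cleaner. The brass one is meant. The candidate trays are at (197,273), larger and beside the cleaner, and (121,256), smaller. The larger one is meant. I'll confirm both in a crop and measure.

```bash
python3 - <<'E'
from h import *
from scipy.optimize import least_squares
cs={n:env.capture(n) for n in("top","scene")}
c=cs["top"]; cv2.imwrite("pics/crop.png",cv2.resize(c["image"][130:320,80:390],None,fx=2.5,fy=2.5,interpolation=cv2.INTER_CUBIC))
def best(t,c,near):
    b=None
    for d in env.silhouettes(t,c):
        m=d["mask"]; 
        if m.sum()==0: continue
        ys,xs=np.nonzero(m); q=np.array([xs.mean(),ys.mean()]); e=np.linalg.norm(q-near)
        if b is None or e<b[0]: b=(e,m,q,d["p"])
    return b
# bowl: brass hue mask
obs={}
for n,near in(("top",(321,195)),("scene",(264,233))):
    c=cs[n]; hsv=cv2.cvtColor(c["image"],cv2.COLOR_BGR2HSV)
    m=((hsv[...,0]>10)&(hsv[...,0]<25)&(hsv[...,1]>130)).astype(np.uint8)
    w=np.zeros_like(m); w[near[1]-28:near[1]+28,near[0]-22:near[0]+22]=1
    m*=w; obs[n]=cv2.boundingRect(m); print(n,obs[n],m.sum())
a=np.linspace(0,2*np.pi,60)
def bb(c,x,y,z0,z1,r):
    p=np.array([proj(c,(x+r*np.cos(t),y+r*np.sin(t),z)) for t in a for z in(z0,z1)]); return np.r_[p.min(0),p.max(0)]
def f(v): 
    return np.concatenate([bb(cs[n],v[0],v[1],.1205,.2005,.028)-np.array([o[0]-.5,o[1]-.5,o[0]+o[2]-.5,o[1]+o[3]-.5]) for n,o in obs.items()])
s=least_squares(f,[.65,0.]); print("bowl",s.x,np.round(s.fun,1))
# tray rim, handle
for n,near in(("top",(196,273)),("scene",(287,150))):
    b=best("tray",cs[n],near); r=cv2.minAreaRect(np.argwhere(b[1])[:,::-1].astype(np.float32)); 
    P=np.array([ray(cs[n],q,.012)[:2] for q in cv2.boxPoints(r)]); print("tray",n,b[0],b[3],np.round(P,3).tolist(),P.mean(0))
for n,box in(("top",(235,268,294,356)),("scene",(190,238,190,248))):
    c=cs[n]; hsv=cv2.cvtColor(c["image"],cv2.COLOR_BGR2HSV); m=((hsv[...,0]<6)|(hsv[...,0]>174))&(hsv[...,1]>150)&(hsv[...,2]>60)
    y0,y1,x0,x1=box; ys,xs=np.nonzero(m[y0:y1,x0:x1]); P=np.array([ray(c,(x+x0,y+y0),.1155)[:2] for x,y in zip(xs,ys)])
    r=cv2.minAreaRect(P.astype(np.float32)); print("handle",n,len(P),np.round(cv2.boxPoints(r),3).tolist())
E
```

```text
top (311, 183, 22, 25) 426
scene (253, 216, 22, 35) 681
bowl [ 6.59015380e-01 -2.71258578e-04] [-1.1 -1.   0.8  1.1 -0.7 -0.5  0.6  0.7]
tray top 0.9775578230897746 0.84 [[0.396, 0.46], [0.567, 0.443], [0.542, 0.266], [0.372, 0.286]] [0.46916921 0.3636471 ]
tray scene 0.6296974294575993 0.8 [[0.373, 0.283], [0.349, 0.486], [0.565, 0.44], [0.575, 0.251]] [0.46536073 0.3648155 ]
handle top 314 [[0.4790000021457672, -0.06599999964237213], [0.5389999747276306, -0.0729999989271164], [0.5540000200271606, 0.0560000017285347], [0.49399998784065247, 0.06300000101327896]]
handle scene 301 [[0.4779999852180481, -0.06700000166893005], [0.5379999876022339, -0.07199999690055847], [0.5509999990463257, 0.057999998331069946], [0.49000000953674316, 0.06400000303983688]]
```

View pics/crop.png

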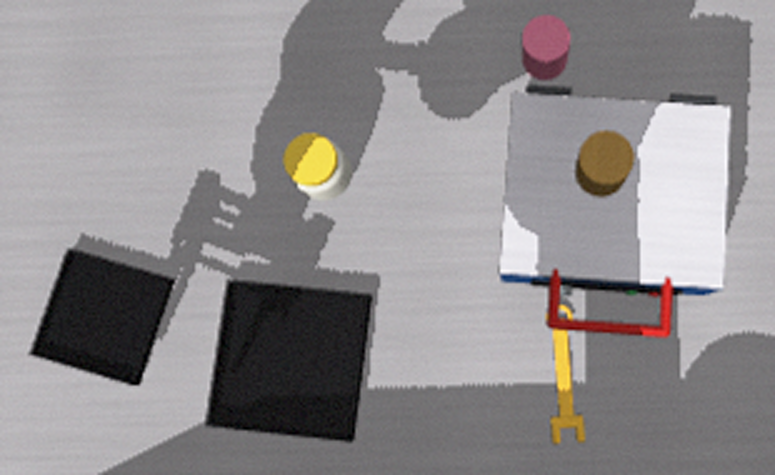

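The crop confirms the brass bowl at crop (605,162) on the lid and the larger tray at crop (290,360). Next I work out the approach to a point above the bowl.

```bash
cat >> h.py <<'E'
def go(P,yang):
    s=env.read_state(); Rm=rot(s["tool_rot"]); d=Rm.T@(np.array(P)-s["eef_pos"])/.05
    a=np.arctan2(Rm[1,1],Rm[0,1]); t=(a-yang+np.pi/2)%np.pi-np.pi/2
    print("t",round(float(s["time"]),2),"pos",np.round(s["eef_pos"],4),"yang",round(a,3),"F",np.round(s["force"],1),"op",round(float(s["opening"]),4),"-> rows",np.round(d,2),"turn",round(np.degrees(t)/5,2))
E
python3 -c "
from h import *
go((.659,0,.27),0)"
```

```text
t 1.2 pos [0.2444 0.5752 0.2139] yang 1.169 F [0.2 1.  0.1] op 0.0911 -> rows [-12.13  -7.35  -1.12] turn 13.4
```

```bash
python3 -m jog '[[-0.3,-0.2,-0.1,0.3],[-0.9,-0.5,-0.3,1],[-1.6,-0.9,-0.6,1.8],[-2.3,-1.4,-0.9,2.6],[-3,-1.8,-1.1,3.4],[-3.7,-2.2,-1.1,4.2],[-4.4,-2.7,-1.1,5],[-5,-3.1,-1.1,5.7],[-5.6,-3.5,-1.1,6.4],[-6,-3.7,-1.1,6.7]]' -1 && python3 -c "
from h import *
go((.659,0,.27),0)"
```

```text
time: 2.2
eef_pos: [0.4491, 0.2847, 0.2693]
tool_rot: [1.494, 2.763, -0.0]
force: [-0.3, 0.6, 0.4]
opening: 0.0916
finger_force: 0.0
t 2.2 pos [0.4491 0.2847 0.2693] yang 0.579 F [-0.3  0.6  0.4] op 0.0916 -> rows [-7.06  0.4  -0.01] turn 6.64
```

```bash
python3 -m jog '[[-0.4,0,0,0.4],[-1.1,0.1,0,1.2],[-1.9,0.1,0,2],[-2.8,0.2,0,2.9],[-3.7,0.2,0,3.8],[-4.6,0.3,0,4.7],[-5.5,0.3,0,5.5],[-6.3,0.4,0,6.2],[-6.9,0.4,0,6.5],[-7.06,0.4,0,6.64]]' && python3 - <<'E'
from h import *
go((.659,0,.1615),0)
c=env.capture("wrist"); cv2.imwrite("pics/w1.png",c["image"])
print([ (np.round(d["xyz"],3),round(d["p"],2)) for d in env.recognise("bowl_mid",c)], proj(c,(.659,0,.2005)),c["xyz"])
hsv=cv2.cvtColor(c["image"],cv2.COLOR_BGR2HSV)
m=((hsv[...,0]>10)&(hsv[...,0]<25)&(hsv[...,1]>130)).astype(np.uint8); n,l,st,ce=cv2.connectedComponentsWithStats(m)
i=1+np.argmax(st[1:,4]); print(st[i],ce[i],ray(c,ce[i],.2005))
E
```

```text
time: 3.2
eef_pos: [0.6606, 0.0006, 0.2687]
tool_rot: [2.221, 2.221, -0.001]
force: [-0.6, 1.2, 0.1]
opening: 0.0912
finger_force: 0.0
t 3.2 pos [6.606e-01 6.000e-04 2.687e-01] yang 0.0 F [-0.6  1.2  0.1] op 0.0912 -> rows [-0.01 -0.03  2.14] turn 0.0
[(array([0.815, 0.053, 0.08 ]), 0.93), (array([0.663, 0.006, 0.2  ]), 0.73), (array([ 0.509, -0.266,  0.005]), 0.55)] [273.66167919 218.66314464] [0.66109119 0.0732881  0.43905278]
[ 261  330  299   22 4670] [420.48351178 341.79271949] [ 0.78052159 -0.1067785   0.2005    ]
```

View pics/w1.png

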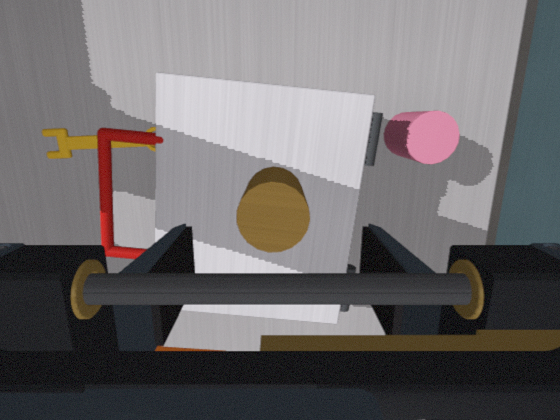

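Wrist view: the brass bowl's top is centred at (273,215), within 3 px of the prediction and between the fingers. The handle bar is at about (107,190). The fingers straddle the bowl, so I descend and close.

```bash
python3 -m jog '[[0.03,-0.03,0.3,0],[0.03,-0.03,0.7,0],[0.03,-0.03,1.1,0],[0.03,-0.03,1.5,0],[0.03,-0.03,1.8,0],[0.03,-0.03,2.0,0],[0.03,-0.03,2.1,0],[0.03,-0.03,2.12,0],[0.03,-0.03,2.12,0]]' && python3 -m jog '[[0,0,0,0],[0,0,0,0],[0,0,0,0],[0,0,0,0],[0,0,0,0],[0,0,0,0],[0,0,0,0],[0,0,0,0]]' 1
```

```text
time: 4.2
eef_pos: [0.6583, 0.0059, 0.1635]
tool_rot: [2.215, 2.227, 0.001]
force: [0.5, -0.1, 0.1]
opening: 0.0912
finger_force: 0.0
time: 5.0
eef_pos: [0.6581, 0.0057, 0.163]
tool_rot: [2.216, 2.227, 0.0]
force: [-0.7, 0.4, 2.2]
opening: 0.0557
finger_force: 30.0
```

```bash
python3 -m jog '[[0,0,-0.1,0],[0,0,-0.3,0],[0,0,-0.6,0],[0,0,-1,0],[0,0,-1.4,0],[0,0,-1.7,0],[0,0,-1.9,0],[0,0,-2,0]]' && python3 -c "
from h import *
go((.469,.364,.25),0)"
```

```text
time: 5.8
eef_pos: [0.6584, 0.0057, 0.2642]
tool_rot: [2.215, 2.226, 0.001]
force: [-0.1, -0.6, -2.9]
opening: 0.056
finger_force: 30.0
t 5.8 pos [0.6584 0.0057 0.2642] yang 0.005 F [-0.1 -0.6 -2.9] op 0.056 -> rows [ 7.18 -3.75  0.28] turn 0.06
```

```bash
python3 -m jog '[[0.2,-0.1,0,0],[0.7,-0.35,0,0],[1.3,-0.7,0,0],[2,-1.05,0,0],[2.7,-1.4,0,0],[3.4,-1.8,0,0],[4.1,-2.15,0,0],[4.8,-2.5,0,0],[5.4,-2.8,0,0],[6,-3.1,0,0]]' && python3 -m jog '[[0.5,-0.25,0,0],[0.9,-0.45,0,0],[1.1,-0.6,0,0],[1.18,-0.65,0,0],[1.18,-0.65,0,0]]' && python3 - <<'E'
from h import *
go((.469,.364,.0475),0)
c=env.capture("wrist"); cv2.imwrite("pics/w2.png",c["image"])
E
```

```text
time: 6.8
eef_pos: [0.4996, 0.3065, 0.2621]
tool_rot: [-2.215, -2.227, 0.002]
force: [-0.1, 0.9, -1.3]
opening: 0.0556
finger_force: 30.0
time: 7.3
eef_pos: [0.4685, 0.3637, 0.2626]
tool_rot: [2.215, 2.227, -0.001]
force: [0.1, -0.4, -2.0]
opening: 0.0561
finger_force: 30.0
t 7.3 pos [0.4685 0.3637 0.2626] yang 0.005 F [ 0.1 -0.4 -2. ] op 0.0561 -> rows [0.01 0.01 4.3 ] turn 0.06
```

View pics/w2.png

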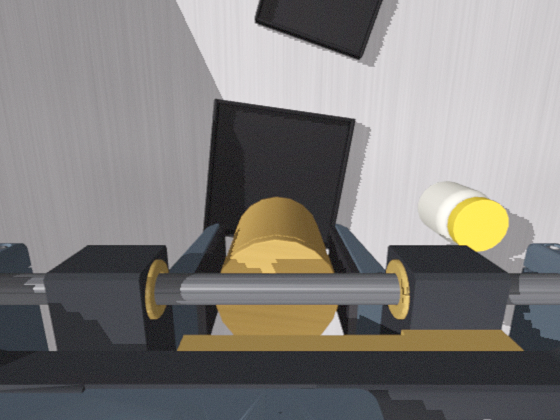

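The bowl is held upright at (280,270), with the large tray below it at (280,170). I descend now, slowing near the floor.

```bash
python3 -m jog '[[0,0,0.2,0],[0,0,0.7,0],[0,0,1.3,0],[0,0,1.9,0],[0,0,2.5,0],[0,0,3,0],[0,0,3.5,0],[0,0,3.8,0],[0,0,4,0],[0,0,4.05,0]]' && python3 -m jog '[[0,0,0,0],[0,0,0.04,0],[0,0,0.08,0],[0,0,0.12,0]]'
```

```text
time: 8.35
eef_pos: [0.4686, 0.363, 0.0592]
tool_rot: [-2.217, -2.226, 0.003]
force: [0.1, -0.9, -2.0]
opening: 0.0558
finger_force: 30.0
time: 8.75
eef_pos: [0.4691, 0.364, 0.0548]
tool_rot: [2.216, 2.227, 0.001]
force: [-0.4, -0.6, -2.1]
opening: 0.0561
finger_force: 30.0
```

```bash
python3 -m jog '[[0,0,0.02,0],[0,0,0.04,0],[0,0,0.06,0],[0,0,0.08,0],[0,0,0.08,0]]' ; python3 -m jog '[[0,0,0.02,0],[0,0,0.04,0],[0,0,0.04,0]]'
```

```text
time: 9.25
eef_pos: [0.4688, 0.3638, 0.0503]
tool_rot: [-2.216, -2.227, 0.0]
force: [-0.2, -0.2, -1.8]
opening: 0.0558
finger_force: 30.0
time: 9.55
eef_pos: [0.4687, 0.3637, 0.0483]
tool_rot: [-2.216, -2.227, 0.0]
force: [0.0, -0.2, -1.7]
opening: 0.0559
finger_force: 30.0
```

```bash
python3 -m jog '[[0,0,0.02,0],[0,0,0.03,0],[0,0,0.03,0]]' ; python3 -m jog '[[0,0,0.015,0],[0,0,0.015,0]]'
```

```text
time: 9.85
eef_pos: [0.469, 0.3639, 0.0478]
tool_rot: [2.216, 2.227, 0.001]
force: [-2.8, -2.0, 14.9]
opening: 0.0559
finger_force: 30.0
time: 10.05
eef_pos: [0.4691, 0.3639, 0.0477]
tool_rot: [2.216, 2.227, 0.002]
force: [-6.4, -3.8, 25.0]
opening: 0.0556
finger_force: 30.0
```

Contact at 25 N. I back off slightly so the bowl rests at its own weight, then release and retreat straight up.

```bash
python3 -m jog '[[0,0,-0.02,0],[0,0,-0.035,0],[0,0,-0.035,0]]' ; python3 -m jog '[[0,0,0,0],[0,0,0,0],[0,0,0,0],[0,0,0,0],[0,0,0,0],[0,0,0,0]]' -1; python3 -m jog '[[0,0,-0.2,0],[0,0,-0.6,0],[0,0,-1.1,0],[0,0,-1.7,0],[0,0,-2.3,0],[0,0,-2.9,0],[0,0,-3.4,0],[0,0,-3.8,0],[0,0,-4,0]]'; python3 - <<'E'
from h import *
go((.491,-.002,.2),-.115)
c=env.capture("top"); cv2.imwrite("pics/t2.png",cv2.resize(c["image"][130:320,80:390],None,fx=2.5,fy=2.5))
E
```

```text
time: 10.35
eef_pos: [0.4689, 0.3639, 0.0479]
tool_rot: [2.216, 2.227, 0.0]
force: [-0.5, -0.2, -1.5]
opening: 0.0554
finger_force: 30.0
time: 10.95
eef_pos: [0.4688, 0.3638, 0.0479]
tool_rot: [2.216, 2.227, -0.0]
force: [-0.1, 0.5, -0.5]
opening: 0.0911
finger_force: 0.0
time: 11.85
eef_pos: [0.4693, 0.3641, 0.2505]
tool_rot: [2.216, 2.226, 0.005]
force: [0.1, -0.9, -0.9]
opening: 0.0912
finger_force: 0.0
t 11.85 pos [0.4693 0.3641 0.2505] yang 0.005 F [ 0.1 -0.9 -0.9] op 0.0912 -> rows [-7.33  0.4   1.  ] turn 1.37
```

View pics/t2.png

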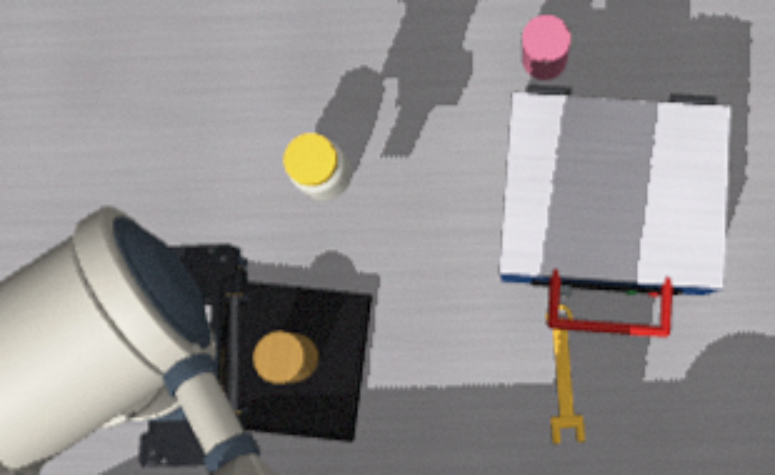

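The bowl stands in the tray at crop (282,357), with nothing else disturbed. Next I move above the handle with the fingers part closed (about 41 mm), so that the rear finger clears the lid's front edge. At the same time I refine the yaw from the lid.

```bash
python3 -m jog '[[-0.2,0,0,0.1],[-0.7,0,0,0.2],[-1.3,0.1,0,0.3],[-2,0.1,0,0.4],[-2.8,0.15,0,0.5],[-3.6,0.2,0,0.6],[-4.4,0.25,0,0.8],[-5.2,0.3,0,1],[-5.9,0.35,0,1.2],[-6.5,0.4,0,1.37]]' 0.1 && python3 -m jog '[[-0.4,0,0.3,0],[-0.7,0,0.6,0],[-0.83,0,0.9,0],[-0.83,0,1,0]]' && python3 - <<'E'
from h import *
im=cv2.imread("pics/t2.png")
c=env.capture("top")
P=[ray(c,(80+(x+.5)/2.5-.5,130+(y+.5)/2.5-.5),.1205)[:2] for x,y in((513,93),(731,105),(500,277),(722,290))]
print(np.round(P,4).tolist(), "mid",np.mean(P,0)); P=np.array(P)
for a,b in((1,0),(3,2)): d=P[b]-P[a]; print(np.arctan2(-d[0],d[1]))
go((.491,-.002,.0965),-.115)
w=env.capture("wrist"); cv2.imwrite("pics/w3.png",w["image"]); 
for p in((.491,-.002,.1155),): print(proj(w,p))
hsv=cv2.cvtColor(w["image"],cv2.COLOR_BGR2HSV); m=(((hsv[...,0]<6)|(hsv[...,0]>174))&(hsv[...,1]>150)&(hsv[...,2]>60)).astype(np.uint8)
n,l,st,ce=cv2.connectedComponentsWithStats(m)
for i in range(1,n):
    if st[i,4]>100: print(st[i],np.round(cv2.boxPoints(cv2.minAreaRect(np.array([ray(w,(x,y),.1155)[:2] for y,x in np.argwhere(l==i)],np.float32))),4).tolist())
E
```

```text
time: 12.9
eef_pos: [0.4892, 0.0366, 0.2467]
tool_rot: [-2.346, -2.087, 0.003]
force: [0.2, 0.7, 0.6]
opening: 0.0412
finger_force: 0.0
time: 13.3
eef_pos: [0.4838, -0.0033, 0.1957]
tool_rot: [-2.345, -2.086, 0.004]
force: [0.5, 0.7, 0.2]
opening: 0.0413
finger_force: 0.0
[[0.7502, 0.0917], [0.7293, -0.1468], [0.5475, 0.1112], [0.5272, -0.1246]] mid [ 0.63853986 -0.01708311]
-0.08724036464279455
-0.08588435715325274
t 13.35 pos [ 0.484  -0.0027  0.1959] yang -0.116 F [-0.1  0.5 -0.9] op 0.0411 -> rows [0.03 0.14 1.99] turn -0.01
[284.96895823 211.69787267]
[ 277  123   87  151 3094] [[0.4787999987602234, -0.053199999034404755], [0.5414000153541565, -0.060499999672174454], [0.5551999807357788, 0.05810000002384186], [0.4925999939441681, 0.06539999693632126]]
```

View pics/w3.png

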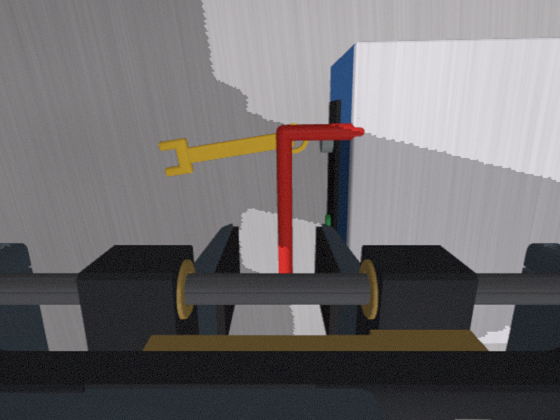

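The bar is centred at column 285 between the fingers, at the predicted place. The lid outline gives yaw ≈ -0.09, handle ≈ (0.4895,-0.003) and hinge ≈ (0.738,-0.026). I descend and pinch.

```bash
python3 -m jog '[[0,0.1,0.2,-0.3],[0,0.1,0.5,-0.3],[0,0.1,0.9,-0.3],[0,0.1,1.3,-0.3],[0,0.1,1.6,-0.3],[0,0.1,1.85,-0.3],[0,0.1,1.97,-0.3],[0,0.1,1.97,-0.3]]' && python3 -m jog '[[0,0,0,0],[0,0,0,0],[0,0,0,0],[0,0,0,0],[0,0,0,0],[0,0,0,0]]' 1; python3 -c "
from h import *
x=np.array([.996,-.09,0]);h=np.array([.738,-.026,0])
s=env.read_state();p0=s['eef_pos'];print(p0, (h-p0)@x)
Rm=rot(s['tool_rot'])
for a in np.radians([0,5,10,15,20,25,30,35,40,45,50]):
    dx=.25*(1-np.cos(a))+.0055*np.sin(a); dz=.25*np.sin(a)+.0055*(np.cos(a)-1)
    print(round(np.degrees(a)),np.round(Rm.T@(x*dx+[0,0,dz])/.05,3))
"
```

```text
time: 14.2
eef_pos: [0.4906, -0.0026, 0.0989]
tool_rot: [-2.316, -2.122, 0.001]
force: [-0.7, 0.2, 0.4]
opening: 0.041
finger_force: 0.0
time: 14.8
eef_pos: [0.4898, -0.0028, 0.0993]
tool_rot: [-2.317, -2.12, 0.002]
force: [-4.4, 0.1, 2.2]
opening: 0.0112
finger_force: 30.0
[ 0.48976491 -0.00280705  0.09934633] 0.24932951162349418
0 [0. 0. 0.]
5 [-0.     0.028 -0.435]
10 [-0.     0.094 -0.867]
15 [-0.     0.197 -1.291]
20 [-0.     0.337 -1.704]
25 [-1.000e-03  5.120e-01 -2.104e+00]
30 [-1.000e-03  7.210e-01 -2.486e+00]
35 [-1.000e-03  9.630e-01 -2.849e+00]
40 [-2.000e-03  1.236e+00 -3.190e+00]
45 [-2.000e-03  1.537e+00 -3.506e+00]
50 [-3.000e-03  1.865e+00 -3.794e+00]
```

```bash
python3 -m jog '[[0,0.01,-0.09,0],[0,0.01,-0.22,0],[0,0.03,-0.435,0],[0,0.06,-0.65,0],[0,0.094,-0.867,0],[0,0.14,-1.08,0],[0,0.197,-1.291,0],[0,0.23,-1.4,0],[0,0.23,-1.4,0]]'; python3 -c "
from h import *
go((.738-.25*.996,0,.1),-.09)"
```

```text
time: 15.7
eef_pos: [0.5006, -0.0038, 0.1702]
tool_rot: [-2.316, -2.12, 0.003]
force: [-12.1, -1.6, -1.6]
opening: 0.0114
finger_force: 30.0
t 15.7 pos [ 0.5006 -0.0038  0.1702] yang -0.088 F [-12.1  -1.6  -1.6] op 0.0114 -> rows [ 0.06 -0.23  1.41] turn 0.02
```

```bash
python3 -m jog '[[0,0.02,-0.1,0],[0,0.08,-0.3,0],[0,0.16,-0.5,0],[0,0.25,-0.7,0],[0,0.35,-0.9,0],[0,0.46,-1.08,0],[0,0.58,-1.27,0],[0,0.7,-1.44,0],[0,0.7,-1.44,0]]'; python3 -c "
from h import *
go((.738-.25*.996,0,.1),-.09)"
```

```text
time: 16.6
eef_pos: [0.5354, -0.0072, 0.2432]
tool_rot: [-2.316, -2.12, 0.004]
force: [-21.8, -3.4, 9.1]
opening: 0.0112
finger_force: 30.0
t 16.6 pos [ 0.5354 -0.0072  0.2432] yang -0.088 F [-21.8  -3.4   9.1] op 0.0112 -> rows [ 0.06 -0.93  2.87] turn 0.02
```

```bash
python3 -m jog '[[0,-0.02,-0.01,0],[0,-0.03,-0.02,0],[0,-0.03,-0.02,0]]'; python3 -c "
from h import *
go((.738-.25*.996,0,.1),-.09)"
```

```text
time: 16.9
eef_pos: [0.5355, -0.0073, 0.2435]
tool_rot: [2.317, 2.12, -0.0]
force: [-5.4, -3.9, -1.1]
opening: 0.0115
finger_force: 30.0
t 16.9 pos [ 0.5355 -0.0073  0.2435] yang -0.089 F [-5.4 -3.9 -1.1] op 0.0115 -> rows [ 0.06 -0.94  2.87] turn 0.02
```

```bash
python3 -m jog '[[0,0.05,-0.07,0],[0,0.1,-0.14,0],[0,0.15,-0.21,0],[0,0.2,-0.28,0],[0,0.25,-0.34,0],[0,0.25,-0.34,0]]'; python3 - <<'E'
from h import *
go((.738-.25*.996,0,.1),-.09)
for n in("scene","top"):
    c=env.capture(n); cv2.imwrite(f"pics/{n}5.png",c["image"])
    for t in("lid","lid_handle"): print(n,t,[(np.round(d["xyz"],3),round(d["p"],2)) for d in env.recognise(t,c)[:2]])
E
```

```text
time: 17.5
eef_pos: [0.5484, -0.0085, 0.2609]
tool_rot: [2.316, 2.12, 0.0]
force: [-4.5, -5.0, -0.9]
opening: 0.0112
finger_force: 30.0
t 17.5 pos [ 0.5484 -0.0085  0.2609] yang -0.089 F [-4.5 -5.  -0.9] op 0.0112 -> rows [ 0.07 -1.2   3.22] turn 0.02
scene lid [(array([ 0.661, -0.032,  0.184]), 0.61)]
scene lid_handle [(array([ 0.662, -0.032,  0.186]), 0.56)]
top lid [(array([0.686, 0.073, 0.173]), 0.95)]
top lid_handle [(array([0.688, 0.072, 0.168]), 0.62)]
```

View pics/scene5.png

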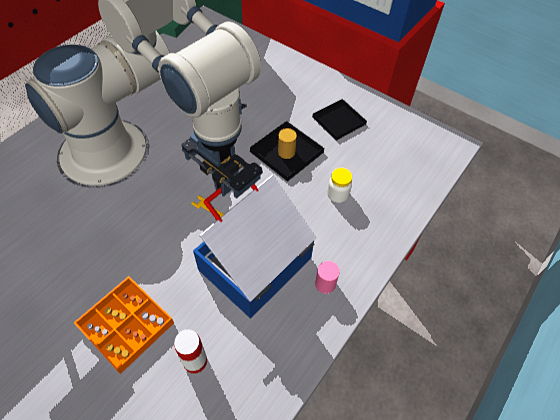

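The lid is open about 40°. The bowl is upright in the tray at (287,143), and the can, jar and wrench are in place. I measure the angle from the lid outline in these pictures.

```bash
cat > ang.py <<'E'
from h import *
from scipy.optimize import minimize
cs=[env.capture(n) for n in("scene","top")]
ms=[]
for c in cs:
    d=env.silhouettes("lid",c); m=d[0]["mask"].astype(np.uint8); ms.append(m); print(d[0]["p"],m.sum(),cv2.boundingRect(m))
def quad(v,c):
    a,hx,hy,yaw=v; X=np.array([np.cos(yaw),np.sin(yaw),0]);Y=np.array([-X[1],X[0],0]);Z=np.array([0,0,1.])
    r=-X*np.cos(a)+Z*np.sin(a); n=X*np.sin(a)+Z*np.cos(a); h=np.array([hx,hy,.11])
    return np.array([proj(c,h+r*s+Y*t+n*u) for s in(0,.2) for t in(-.12,.12) for u in(.0005,.0105)])
S=4
def iou(v):
    L=0
    for c,m in zip(cs,ms):
        q=cv2.convexHull(((quad(v,c)+.5)*S-.5).astype(np.float32)); I=np.zeros((420*S,560*S),np.uint8); cv2.fillConvexPoly(I,np.round(q).astype(np.int32),1)
        M=cv2.resize(m,None,fx=S,fy=S,interpolation=cv2.INTER_NEAREST); M=cv2.fillConvexPoly(np.zeros_like(M),cv2.convexHull(np.argwhere(M)[:,::-1].astype(np.int32)),1) if HULL else M
        L+=1-(I&M).sum()/(I|M).sum()
    return L
for HULL in(0,):
    r=[(iou((np.radians(a),.738,-.026,-.09)),a) for a in range(30,60,1)]; print(sorted(r)[:3])
    s=minimize(iou,[np.radians(min(r)[1]),.738,-.026,-.09],method="Nelder-Mead",options=dict(initial_simplex=np.array([.7,.738,-.026,-.09])+np.vstack([np.zeros(4),np.diag([.08,.006,.006,.03])])));print(np.degrees(s.x[0]),s.x[1:],s.fun)
v=s.x
for c,n in zip(cs,"st"):
    I=c["image"].copy(); cv2.polylines(I,[np.round(quad(v,c)[[1,3,7,5]]).astype(int)],True,(0,255,0),1); q=quad(v,c)[7].astype(int)
    cv2.imwrite(f"pics/fit_{n}.png",I)
a,b=[cv2.imread(f"pics/fit_{n}.png") for n in "st"]
cv2.imwrite("pics/fit.png",np.hstack([cv2.resize(a[160:310,180:330],(400,400)),cv2.resize(b[140:290,260:410],(400,400))]))
E
python3 ang.py
```

```text
0.79 7923 (200, 176, 116, 126)
0.63 1124 (281, 165, 91, 52)
[(np.float64(0.8279143201672677), 41), (np.float64(0.8301862082895024), 42), (np.float64(0.8309439598479491), 40)]
39.96940849786806 [ 0.73970432 -0.02604426 -0.08916772] 0.8203508181460618
```

View pics/fit.png

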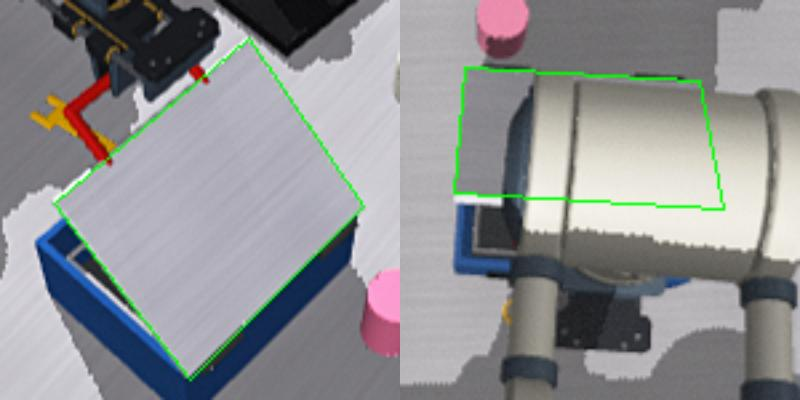

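The outline fits well in both views: the angle is 40.0°. Next is 10° more along the arc.

```bash
python3 -m jog '[[0,0.06,-0.07,0],[0,0.12,-0.13,0],[0,0.18,-0.2,0],[0,0.24,-0.26,0],[0,0.3,-0.32,0],[0,0.36,-0.38,0],[0,0.43,-0.44,0],[0,0.5,-0.5,0],[0,0.55,-0.545,0],[0,0.55,-0.545,0]]'; python3 -c "
from h import *
go((.738-.25*.996,0,.1),-.09)"; python3 ang.py
```

```text
time: 19.0
eef_pos: [0.5747, -0.0111, 0.2885]
tool_rot: [2.317, 2.12, -0.002]
force: [-13.7, -5.7, 8.5]
opening: 0.0113
finger_force: 30.0
t 19.0 pos [ 0.5747 -0.0111  0.2885] yang -0.089 F [-13.7  -5.7   8.5] op 0.0113 -> rows [ 0.07 -1.73  3.77] turn 0.01
0.58 7525 (205, 175, 111, 127)
0.98 824 (280, 165, 22, 43)
[(np.float64(0.8535609335139557), 49), (np.float64(0.8601488308756532), 48), (np.float64(0.8604344937306089), 50)]
48.1572649966835 [ 0.73902522 -0.02590639 -0.0988499 ] 0.8503106428456559
```

```bash
python3 -m jog '[[0,0.02,-0.05,0],[0,0.05,-0.08,0],[0,0.07,-0.1,0],[0,0.07,-0.1,0],[0,0.07,-0.1,0]]'; python3 -c "
from h import *
go((.738-.25*.996,0,.1),-.09)"; python3 ang.py
```

```text
time: 19.7
eef_pos: [0.5792, -0.0115, 0.2926]
tool_rot: [2.317, 2.119, -0.0]
force: [-1.0, -5.9, -5.4]
opening: 0.0111
finger_force: 30.0
t 19.7 pos [ 0.5792 -0.0115  0.2926] yang -0.089 F [-1.  -5.9 -5.4] op 0.0111 -> rows [ 0.07 -1.82  3.85] turn 0.01
0.56 7642 (206, 176, 111, 126)
0.56 770 (281, 165, 24, 46)
[(np.float64(0.8671567570782298), 50), (np.float64(0.8725472420958515), 49), (np.float64(0.8728924169834458), 51)]
48.48844097163855 [ 0.74000067 -0.02655095 -0.10362096] 0.8625808886476708
```

View pics/fit.png

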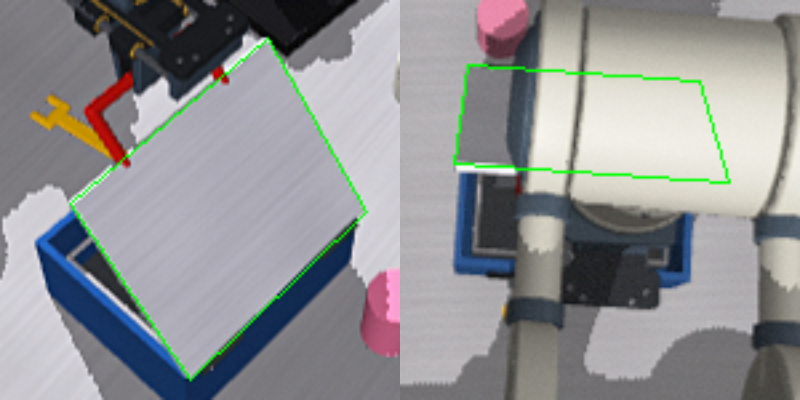

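```bash
sed -n '1,/^    return L/p' ang.py > ang2.py; cat >> ang2.py <<'E'
HULL=0
from itertools import product
M=list(ms); C=list(cs)
for k in((0,),(1,),(0,1)):
    cs[:]=[C[i] for i in k]; ms[:]=[M[i] for i in k]
    for hx in(.738,.7395):
        r=[(iou((np.radians(a),hx,-.026,-.09)),a) for a in np.arange(46,54,.5)]; print(k,hx,[(round(x,4),float(a)) for x,a in sorted(r)[:3]])
E
python3 ang2.py
```

```text
0.62 7354 (207, 175, 109, 127)
0.62 661 (281, 165, 21, 39)
(0,) 0.738 [(np.float64(0.0516), 50.5), (np.float64(0.0524), 51.0), (np.float64(0.0536), 51.5)]
(0,) 0.7395 [(np.float64(0.0559), 50.0), (np.float64(0.056), 49.5), (np.float64(0.056), 50.5)]
(1,) 0.738 [(np.float64(0.8232), 51.0), (np.float64(0.824), 51.5), (np.float64(0.8248), 50.5)]
(1,) 0.7395 [(np.float64(0.8245), 50.5), (np.float64(0.8256), 51.0), (np.float64(0.8264), 50.0)]
(0, 1) 0.738 [(np.float64(0.8756), 51.0), (np.float64(0.8765), 50.5), (np.float64(0.8776), 51.5)]
(0, 1) 0.7395 [(np.float64(0.8805), 50.5), (np.float64(0.8822), 50.0), (np.float64(0.8844), 51.0)]
```

The different fits give about 50° (48.5 to 51), and the load on the tool is light. I hand in.

```bash
python3 -c "
from h import *
s=env.read_state(); print(s['time'],s['force'],s['opening'],s['finger_force']); print(env.job_done())"
```

```text
20.1 [-1.2723757  -6.35545924 -7.18170428] 0.011273680516119136 29.978875815868378
the job is handed in; nothing more can be done
None
```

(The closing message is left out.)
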